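# Put the family's glasses and the stopper back in the red cup rack

## Robot

A 7-joint arm with a two-finger parallel gripper is mounted at the origin on the work surface. World frame = base frame: x ahead of the robot, y to its left, z up, the work surface at z = 0. Lengths are in m, angles in rad, forces in N, time in s.
With the tool pointing down it reaches from about 0.425 to 0.925 m from the base axis. Payload 6.8 kg.
Tool frame: the origin (TCP) lies at the very end of the fingers, on their centre line; the grasp point (between the pads) lies bot.tcp_to_grasp behind it (bot.tcp_to_grasp is the distance from the TCP to the grasp point, in m); z points along the fingers, y is the line along which they close (so a half turn about z gives the same grasp; the last joint's range is limited). The gripper opens to 85 mm and grips with 20 to 120 N. Pads are 22 mm wide; open, the fingers measure 114 mm over their backs; the gripper's body (76 mm by 85 mm) begins 54 mm behind the grasp point. The pads swing forward as they close: fully open they stand 13 mm farther back than shut.
Start: joints at [-1.336, 0.477, 0.022, 1.555, -0.011, 1.109, -0.083], TCP at [0.227, 0.636, 0.209] pointing down, gripper open.
Joint ranges: [-2.96, 2.96], [-0.34, 2.1], [-1.41, 1.46], [0.24, 2.44], [-1.37, 4.51], [0.17, 1.92], [-2.96, 2.96]. Speed limits (rad/s): [2.39, 2.39, 3.14, 3.14, 3.14, 3.14, 3.14].

## Interface

Orientations are given as a unit quaternion [w, x, y, z].
In Python, from station import bot gives the robot as it stands.
- The arm moves only by the tool servo_tool, never from a script. Its argument "motion" is a list that holds one entry, the list of rows, each a list of 7 numbers: the shift along the tool's x, y, z in m, then the turn, a rotation vector about the tool's x, y, z in units of 5 degrees (1.0 is 5 degrees), then the opening, from 0 (shut) to 1 (fully open). A call has 1 to 20 rows; each row is the pose to reach, as a shift and turn from the pose commanded when the call began, along the tool's axes at that moment; what a row does not reach only later rows make up. A row lasts 1/12 s, in which the tool goes at most 41.7 mm and 7.16 degrees, less where a joint would pass 70% of its speed; a pose out of reach is approached as far as the arm can. A call with a gripper value outside its range is refused whole. The fingers move at their own pace and stop on an object; "grip_force" is the grip in N (left out, the last holds). Time passes only in rows, so rows that repeat a pose let the fingers close. It gives the time, the measured TCP pose, the force, the opening and the grip force at its end, in the units of the state.
- bot.get_obs(): the state, without advancing time (a new reading comes with each control period).
- bot.read_camera(name): name is "scene" or "top" or "wrist"; returns a dict with "img" (400x640x3 uint8, red, green, blue), "K" (3x3 intrinsics, pixels), "pose" (4x4, takes a point from camera to world coordinates). Camera axes: x right, y down, z forward; pixel columns grow to the right and rows downward; lengths in m; the calibration is good to about 2 mm. A picture is of the moment at which its call begins. There is no depth.
- bot.hand_in(): hands the job in; it is judged then, once.
The state is a dict: "t": time; "q": joint angles; "joint_vel": joint speeds; "joint_torque": joint torques, N m; "eef_pos": TCP position; "tool_rot": TCP orientation; "contact_force": force on the tool from outside, world axes, zero at the start; "torque": the same for the moment, N m; "gripper_width": opening from 0.0 (shut) to 1.0 (fully open); "grasp_force": force on a finger pad.
Only numpy, scipy, OpenCV 4.12 (cv2) and the standard library are available. Lean on these libraries where they do the work, as an engineer would, in place of code of your own. Each camera call takes 0.05 s, during which the arm holds its last target. There are 200 camera calls.

## Task

Gather the family's things into the red cup rack: stand the yellow-, green- and white-footed glasses upright on the mats of their own colours, each set down gently in the middle of its mat and never tipped over, and stand the blue bottle stopper, cap down as it is now, in the middle of the blue mat. The black-footed glass and the black stopper are not part of the set: leave them exactly where they stand.

Things in the scene. Friction and masses are not known exactly. Their poses are not given: they have to be found in the camera images.
- glass_yellow: a clear glass tumbler standing upright, 100 mm tall, open at the top; its foot up to 42 mm height and its inner floor are a yellow silicone sleeve 64 mm in diameter; above that bare glass 57 mm in diameter (wall 3 mm). 220 g (varies). Origin: centre of its underside, z up
- glass_green: a clear glass tumbler standing upright, 100 mm tall, open at the top; its foot up to 42 mm height and its inner floor are a green silicone sleeve 64 mm in diameter; above that bare glass 57 mm in diameter (wall 3 mm). 220 g (varies). Origin: centre of its underside, z up
- glass_white: a clear glass tumbler standing upright, 100 mm tall, open at the top; its foot up to 42 mm height and its inner floor are a white silicone sleeve 64 mm in diameter; above that bare glass 57 mm in diameter (wall 3 mm). 220 g (varies). Origin: centre of its underside, z up
- stopper_blue: a blue silicone bottle stopper, standing on its round cap (40 mm diameter, 14 mm high) with its plug pointing up, tapering from 28 mm diameter at the cap to 22 mm at the top, 50 mm tall in all. 50 g (varies). Origin: centre of the cap's underside, z up along the plug
- mat_yellow: a yellow mat, 88 (its x) by 74 (its y) by 3 mm, fixed in one bay of the fixed red rack. Origin: centre of its underside, 5 mm above the counter (top at 8 mm); z up. The rack has four bays in a row along the mats' y, 85 mm apart, colours in any order; each 94 (x) by 79 mm (y) inside, walls 6 mm thick, 20 mm tall from the counter
- mat_green: a green mat, 88 (its x) by 74 (its y) by 3 mm, fixed in one bay of the fixed red rack. Origin: centre of its underside, 5 mm above the counter (top at 8 mm); z up. The rack has four bays in a row along the mats' y, 85 mm apart, colours in any order; each 94 (x) by 79 mm (y) inside, walls 6 mm thick, 20 mm tall from the counter
- mat_white: a white mat, 88 (its x) by 74 (its y) by 3 mm, fixed in one bay of the fixed red rack. Origin: centre of its underside, 5 mm above the counter (top at 8 mm); z up. The rack has four bays in a row along the mats' y, 85 mm apart, colours in any order; each 94 (x) by 79 mm (y) inside, walls 6 mm thick, 20 mm tall from the counter
- mat_blue: a blue mat, 88 (its x) by 74 (its y) by 3 mm, fixed in one bay of the fixed red rack. Origin: centre of its underside, 5 mm above the counter (top at 8 mm); z up. The rack has four bays in a row along the mats' y, 85 mm apart, colours in any order; each 94 (x) by 79 mm (y) inside, walls 6 mm thick, 20 mm tall from the counter
- glass_black: look-alike, to be left alone: a clear glass tumbler standing upright, 100 mm tall, open at the top; its foot up to 42 mm height and its inner floor are a black silicone sleeve 64 mm in diameter; above that bare glass 57 mm in diameter (wall 3 mm). 220 g (varies). Origin: centre of its underside, z up
- stopper_black: look-alike, to be left alone: a black silicone bottle stopper, standing on its round cap (40 mm diameter, 14 mm high) with its plug pointing up, tapering from 28 mm diameter at the cap to 22 mm at the top, 50 mm tall in all. 50 g (varies). Origin: centre of the cap's underside, z up along the plug
Things that resemble listed ones, but are neither listed nor needed, are in the scene too. Leave any purple look-alike of the glass_green alone.

How it is judged:
At the end, for the whole second after the job is handed in: Each coloured glass and the blue stopper stands upright (within 0.1 rad) and at rest on the mat of its colour, within 15 mm of the mat's centre, base on the mat; the black glass and black stopper still upright within 20 mm of where they began; all released (horizontal distance between glass_yellow and mat_yellow below 0.015 m and z of glass_yellow in the frame of mat_yellow between 0 and 0.007 m and angle between each of glass_yellow, glass_green, glass_white, stopper_blue, glass_black, stopper_black's own z axis and vertical below 0.1 rad and linear speed of each of glass_yellow, glass_green, glass_white, stopper_blue below 0.02 m/s and angular speed of each of glass_yellow, glass_green, glass_white, stopper_blue below 0.2 rad/s and horizontal distance between glass_green and mat_green below 0.015 m and z of glass_green in the frame of mat_green between 0 and 0.007 m and horizontal distance between glass_white and mat_white below 0.015 m and z of glass_white in the frame of mat_white between 0 and 0.007 m and horizontal distance between stopper_blue and mat_blue below 0.015 m and z of stopper_blue in the frame of mat_blue between 0 and 0.007 m and distance of each of glass_black, stopper_black from where it was at the start of the episode below 0.02 m); the robot touches nothing.
It fails at once if a glass is tipped over or laid down (angle between any of glass_yellow, glass_green, glass_white, glass_black's own z axis and vertical above 0.7 rad).
It fails at once if a glass is dropped onto its mat from more than about 2 cm, or slammed down ((linear speed of glass_yellow above 0.65 m/s and horizontal distance between glass_yellow and mat_yellow below 0.03 m and z of glass_yellow in the frame of mat_yellow below 0.06 m) or (linear speed of glass_green above 0.65 m/s and horizontal distance between glass_green and mat_green below 0.03 m and z of glass_green in the frame of mat_green below 0.06 m) or (linear speed of glass_white above 0.65 m/s and horizontal distance between glass_white and mat_white below 0.03 m and z of glass_white in the frame of mat_white below 0.06 m)).
It fails at once if the black glass or the black stopper is moved from its place (distance of any of glass_black, stopper_black from where it was at the start of the episode above 0.03 m).
It also fails if it takes over 112 s, if anything falls off the work surface, if the arm or the gripper's body presses on something with over 40 N, if the wrist force passes 120 N, or if a joint passes its speed limit or range.

## Working session

There is one attempt and no reset: what is moved stays moved. The work goes in short steps, Python scripts to look and compute and a tool call to move; the robot and the scene stay as the last step left them, time stands still between calls to the robot, and variables do not carry over. Pictures are saved under pics/ and viewed, at most 14 in all, crops included, and the job is handed in when it is done.

Besides the shell and the picture viewer there is one more tool, called after ">>>" by a JSON object that holds its "name" and its "arguments", one argument or row to a line. servo_tool: Moves the arm, as the interface text tells. Its arguments: {"type":"object","properties":{"motion":{"type":"array"},"grip_force":{"type":"number"}},"required":["motion"]}

```bash
mkdir -p pics; ls; python3 - <<'E'
from station import bot
import cv2
o=bot.get_obs()
print({k:(v if not hasattr(v,'round') else v.round(4)) for k,v in o.items()}, bot.tcp_to_grasp)
for n in("scene","top"):
    c=bot.read_camera(n); cv2.imwrite(f"pics/{n}0.png",c["img"][:,:,::-1]); print(n,c["K"].round(1).tolist(),c["pose"].round(3).tolist())
E
```

```text
pics
{'t': 0.0, 'q': array([-1.3361,  0.4778,  0.0223,  1.5565, -0.0115,  1.1093, -0.0831]), 'joint_vel': array([-0.0006, -0.0003,  0.0008,  0.0005,  0.0011, -0.0011,  0.0016]), 'joint_torque': array([ 1.00000e-04, -5.96458e+01,  1.60840e+00, -2.81196e+01,
        1.26000e-02,  9.20000e-03,  0.00000e+00]), 'eef_pos': array([0.2267, 0.6351, 0.208 ]), 'tool_rot': array([-1.000e-04,  1.705e-01,  9.853e-01, -9.000e-04]), 'contact_force': array([-0.727 , -0.1297, -0.0042]), 'torque': array([-0.0193, -0.0269, -0.0084]), 'grasp_force': 0.0, 'gripper_width': 0.9977123190423398} 0.0187
scene [[415.1, 0.0, 319.6], [0.0, 415.1, 201.1], [0.0, 0.0, 1.0]] [[0.656, 0.587, -0.474, 0.993], [0.754, -0.501, 0.424, -0.38], [0.011, -0.636, -0.772, 0.757], [0.0, 0.0, 0.0, 1.0]]
top [[479.0, 0.0, 321.9], [0.0, 479.0, 205.1], [0.0, 0.0, 1.0]] [[0.013, -0.984, 0.178, 0.333], [-1.0, -0.014, -0.006, 0.006], [0.009, -0.178, -0.984, 1.057], [0.0, 0.0, 0.0, 1.0]]
```

View pics/scene0.png

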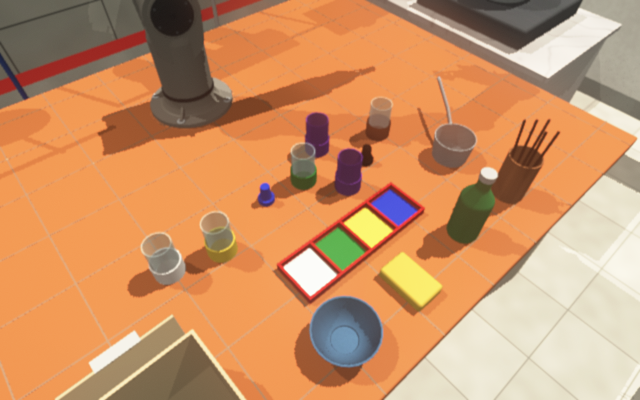

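View pics/top0.png

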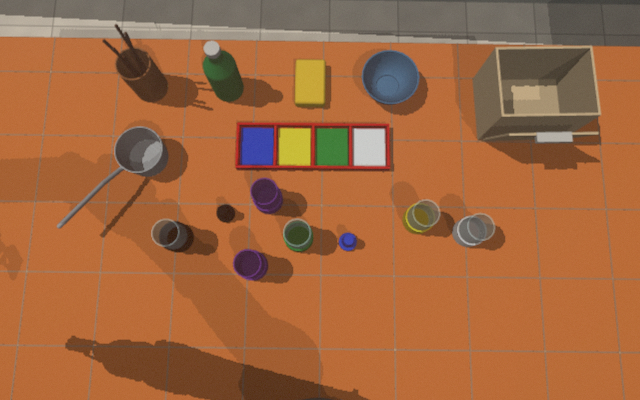

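The top view shows the mats at blue (257,146), yellow (295,146), green (332,146) and white (369,146). The glasses are at green (298,237), yellow (422,217) and white (470,232), with the blue stopper at (347,242).

Possible confusions:
- **Green glass:** purple glasses (267,197) and (251,265), or the green bottle (224,75).
- **Yellow glass:** yellow sponge (310,82).
- **Blue stopper:** blue bowl (391,78) or black stopper (226,213).
- **White glass:** black glass (172,236) or the saucepan.

Next I'll measure these by colour mask in both views.

```bash
cat > h.py <<'E'
from station import bot
import numpy as np, cv2
R={"yellow":((22,110,90),(36,255,255)),"green":((45,90,30),(80,255,255)),"blue":((112,120,40),(128,255,255)),
   "white":((0,0,120),(179,60,255)),"purple":((130,80,20),(165,255,255)),"dark":((0,0,0),(179,255,50))}
def blobs(img,col,amin=60):
    m=cv2.inRange(cv2.cvtColor(img,cv2.COLOR_RGB2HSV),*map(np.array,R[col]))
    n,l,s,c=cv2.connectedComponentsWithStats(m)
    return [(c[i],s[i],l==i) for i in range(1,n) if s[i][4]>=amin]
def ray(c,uv):
    d=c["pose"][:3,:3]@np.linalg.solve(c["K"],[uv[0],uv[1],1.]); return c["pose"][:3,3],d/np.linalg.norm(d)
def plane(c,uv,z):
    o,d=ray(c,uv); return o+d*(z-o[2])/d[2]
def tri(rs):
    A=sum(np.eye(3)-np.outer(d,d) for o,d in rs); b=sum((np.eye(3)-np.outer(d,d))@o for o,d in rs)
    p=np.linalg.solve(A,b); return p,max(np.linalg.norm(np.cross(p-o,d)) for o,d in rs)
def proj(c,p):
    q=np.linalg.inv(c["pose"])@np.append(p,1); q=c["K"]@q[:3]; return q[:2]/q[2]
E
python3 - <<'E'
from h import *
S=bot.read_camera("scene");T=bot.read_camera("top")
for col in R:
  for n,c in(("S",S),("T",T)):
    for ce,s,_ in blobs(c["img"],col):
      if 5<s[1]+s[3]/2<395 and s[4]<4000 : print(col,n,ce.round(1),s.tolist(),plane(c,ce,0.008 if s[4]>500 else .02).round(3))
E
```

```text
yellow S [368.2 226.8] [345, 208, 47, 39, 967] [0.659 0.065 0.008]
yellow S [223.3 245.8] [206, 231, 31, 24, 241] [ 0.501 -0.209  0.02 ]
yellow S [411.6 278.6] [382, 252, 60, 54, 1609] [0.808 0.04  0.008]
yellow T [309.9  82. ] [295, 60, 30, 46, 1307] [0.814 0.031 0.008]
yellow T [294.4 146.3] [278, 128, 33, 37, 1170] [0.658 0.063 0.008]
yellow T [411.3 223.2] [403, 204, 28, 29, 175] [ 0.483 -0.197  0.02 ]
yellow T [421.1 216.1] [414, 208, 15, 17, 179] [ 0.499 -0.219  0.02 ]
green S [489.8 200.5] [486, 192, 8, 16, 85] [0.795 0.326 0.02 ]
green S [340.1 247.8] [317, 228, 47, 41, 1031] [ 0.659 -0.02   0.008]
green T [216.5  69.5] [203, 57, 30, 24, 451] [0.836 0.247 0.02 ]
green T [331.6 146.6] [316, 129, 32, 36, 1134] [ 0.658 -0.021  0.008]
blue S [394.  206.8] [372, 190, 45, 35, 779] [0.658 0.152 0.008]
blue S [268.5 198.8] [259, 192, 15, 12, 62] [ 0.459 -0.06   0.02 ]
blue T [256.8 146.1] [241, 128, 33, 37, 1151] [0.657 0.149 0.008]
blue T [347. 241.] [339, 233, 17, 18, 215] [ 0.442 -0.056  0.02 ]
white S [114.8  59.4] [105, 52, 22, 16, 172] [-0.32  -0.087  0.02 ]
white S [38.8 87.3]
[... 836 characters left out ...]
] [ 0.659 -0.106  0.008]
white T [554.2 136.4] [536, 131, 37, 11, 367] [ 0.686 -0.525  0.02 ]
white T [461.5 232.3] [453, 216, 28, 30, 207] [ 0.464 -0.306  0.02 ]
purple S [317.3 136.6] [306, 114, 23, 43, 587] [0.36  0.174 0.008]
purple S [348.3 174.3] [336, 149, 27, 46, 844] [0.514 0.142 0.008]
purple S [264.9 195.6] [258, 183, 17, 23, 164] [ 0.445 -0.061  0.02 ]
purple S [394.6 207.7] [371, 189, 47, 37, 117] [0.666 0.142 0.02 ]
purple T [248.6 137.9] [240, 127, 34, 38, 74] [0.672 0.166 0.02 ]
purple T [266.  195.2] [250, 178, 32, 35, 843] [0.543 0.124 0.008]
purple T [250.2 264.1] [233, 249, 34, 31, 779] [0.39  0.153 0.008]
dark S [171.6  16.2] [150, 0, 44, 36, 1312] [-0.481  0.195  0.008]
```

```bash
python3 - <<'E'
import cv2
i=cv2.imread("pics/top0.png")[180:290,140:510]
cv2.imwrite("pics/crop0.png",cv2.resize(i,None,fx=2.1,fy=2.1,interpolation=cv2.INTER_CUBIC))
E
```

```text
(no output)
```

View pics/crop0.png

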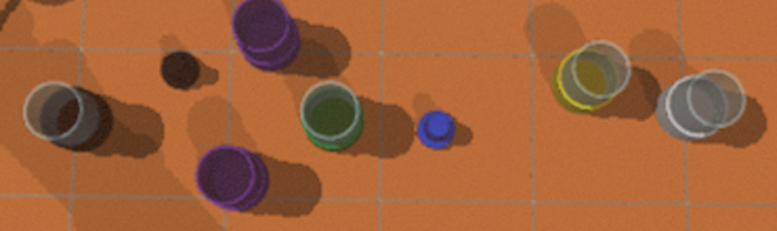

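The crop confirms the choice. Green-footed glass sits at crop (331,115) between the two all-purple ones at (262,30) and (232,178). The blue stopper is at (437,128), yellow at (592,75) and white at (700,103). Black glass (70,115) and black stopper (180,70) stay put. Both views agree on the mats at z=8 mm, x 0.659, with 85 mm pitch.

```bash
cat >> h.py <<'E'
from scipy.spatial.transform import Rotation as Ro
def go(p,show=True):
    """shift/turn in tool axes to reach p with tool down, tool y=+x world"""
    o=bot.get_obs(); w,x,y,z=o["tool_rot"]; r=Ro.from_quat([x,y,z,w])
    t=Ro.from_matrix(np.array([[0,1,0],[1,0,0],[0,0,-1.]]))
    print("t",round(o["t"],2),"eef",o["eef_pos"].round(4),"w",round(o["gripper_width"],3),"F",o["contact_force"].round(1),
     "shift",(r.inv().apply(np.array(p)-o["eef_pos"])).round(4),"turn",((r.inv()*t).as_rotvec()/np.radians(5)).round(2))
E
python3 - <<'E'
from h import *
T=bot.read_camera("top")
for n,u,z in(("green",(297.6,232.4),.1),("yellow",(426.7,213.3),.1),("white",(481,227),.1),("stop",(348.6,239),.05),("purA",(264.8,192),.1),("purB",(249.5,264.8),.1),("blackg",(165,233),.1),("blacks",(226,212),.03)):
    print(n,plane(T,u,z).round(3))
go([.44,0.0,.25])
E
```

```text
green [0.449 0.048 0.1  ]
yellow [ 0.492 -0.213  0.1  ]
white [ 0.466 -0.322  0.1  ]
stop [ 0.443 -0.058  0.05 ]
purA [0.531 0.116 0.1  ]
purB [0.384 0.142 0.1  ]
blackg [0.445 0.313 0.1  ]
blacks [0.5   0.207 0.03 ]
t 0.25 eef [0.2268 0.6355 0.2085] w 0.997 F [-0.1 -0.4 -0.3] shift [-0.4144 -0.5269 -0.041 ] turn [-1.000e-02  1.000e-02  1.407e+01]
```

>>> {"name": "servo_tool", "arguments": {
  "motion": [
    [[-0.04, -0.05, -0.02, 0, 0, 1.3, 1], [-0.07, -0.09, -0.04, 0, 0, 2.5, 1], [-0.1, -0.13, -0.04, 0, 0, 3.6, 1], [-0.125, -0.16, -0.04, 0, 0, 4.5, 1], [-0.15, -0.19, -0.04, 0, 0, 5.4, 1], [-0.175, -0.22, -0.04, 0, 0, 6.3, 1], [-0.2, -0.25, -0.04, 0, 0, 7.2, 1], [-0.225, -0.285, -0.04, 0, 0, 8.1, 1], [-0.25, -0.315, -0.04, 0, 0, 9, 1], [-0.275, -0.345, -0.04, 0, 0, 9.9, 1], [-0.3, -0.38, -0.04, 0, 0, 10.8, 1], [-0.325, -0.41, -0.04, 0, 0, 11.7, 1], [-0.35, -0.44, -0.04, 0, 0, 12.6, 1], [-0.375, -0.475, -0.04, 0, 0, 13.5, 1], [-0.4, -0.51, -0.04, 0, 0, 14.07, 1], [-0.414, -0.527, -0.041, 0, 0, 14.07, 1], [-0.414, -0.527, -0.041, 0, 0, 14.07, 1], [-0.414, -0.527, -0.041, 0, 0, 14.07, 1], [-0.414, -0.527, -0.041, 0, 0, 14.07, 1]]
  ]
}}

```text
t: 1.83
eef_pos: [0.4396, 0.0003, 0.25]
tool_rot: [-0.0, 0.708, 0.707, 0.0]
contact_force: [0.3, 0.5, -0.2]
gripper_width: 1.002
grasp_force: 0.0
```

```bash
python3 - <<'E'
from h import *
go([.443,-0.058,.25])
c=bot.read_camera("wrist"); cv2.imwrite("pics/w1.png",c["img"][:,:,::-1]); print(c["K"].round(1).tolist(),c["pose"].round(3).tolist())
E
```

```text
t 1.83 eef [4.396e-01 3.000e-04 2.500e-01] w 1.002 F [ 0.3  0.5 -0.2] shift [-0.0583  0.0035 -0.0001] turn [-0.   -0.   -0.01]
[[358.8, 0.0, 320.2], [0.0, 358.8, 199.3], [0.0, 0.0, 1.0]] [[1.0, -0.002, 0.0, 0.441], [-0.002, -0.945, -0.327, 0.084], [0.001, 0.327, -0.945, 0.415], [0.0, 0.0, 0.0, 1.0]]
```

View pics/w1.png

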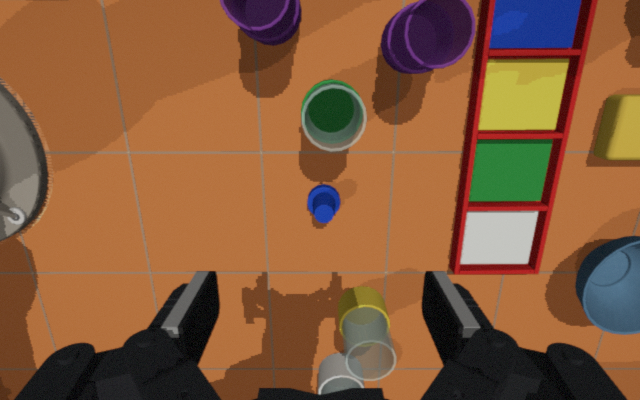

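The wrist view shows the green rim ellipse centred at (334,116) with the foot behind it. The stopper plug top is at (323,213) with its cap at (324,201), and the yellow rim is at (370,357). I'll triangulate these against the top view.

```bash
python3 - <<'E'
from h import *
W=bot.read_camera("wrist");T=bot.read_camera("top")
for n,a,b in(("green rim",(334,116),(297.6,232.4)),("stop top",(323,213),(348.8,239)),("yellow rim",(370,357),(426.7,213.3)),("mat blue",(538.,18),(256.8,146.1))):
    p,e=tri([ray(W,a),ray(T,b)]); print(n,p.round(4),round(e,4))
print("green z=.1",plane(W,(334,116),.1).round(4),"stop .05",plane(W,(323,213),.05).round(4),"yellow",plane(W,(370,357),.1).round(4))
for col in("green","yellow","white"):
  for ce,s,_ in blobs(W["img"],col,1500): print(col,ce.round(1),s.tolist(),plane(W,ce,.008).round(4), tri([ray(W,ce),ray(T,{"green":(331.6,146.6),"yellow":(294.4,146.3),"white":(368.6,146.9)}[col])])[0].round(4))
for ce,s,_ in blobs(W["img"],"blue",100): print("blue",ce.round(1),s.tolist(),plane(W,ce,.014).round(4))
E
```

```text
green rim [0.4538 0.049  0.0674] 0.0004
stop top [ 0.444  -0.0587  0.0445] 0.0003
yellow rim [ 0.4956 -0.2152  0.0902] 0.0018
mat blue [0.6468 0.1405 0.0395] 0.004
green z=.1 [0.4529 0.0522 0.1   ] stop .05 [ 0.4442 -0.0567  0.05  ] yellow [ 0.4957 -0.2064  0.1   ]
green [331.5 110.9] [308, 90, 47, 44, 1578] [0.4536 0.048  0.008 ] [0.447  0.0504 0.6403]
green [509.5 170.8] [469, 141, 83, 62, 4473] [ 0.6623 -0.0202  0.008 ] [ 0.6577 -0.0198  0.0138]
yellow [522.5  95.2] [479, 61, 90, 70, 5512] [0.6619 0.0649 0.008 ] [0.6544 0.0641 0.0203]
yellow [622.8 130.8] [599, 97, 41, 65, 2135] [0.782  0.0264 0.008 ] [0.5888 0.0552 0.2359]
white [498.1 238.2] [460, 212, 78, 53, 3621] [ 0.6632 -0.1066  0.008 ] [ 0.6579 -0.1039  0.0151]
blue [534.5  24. ] [490, 0, 92, 50, 4101] [0.6579 0.1345 0.014 ]
blue [323.3 203.3] [308, 186, 32, 38, 902] [ 0.4449 -0.0584  0.014 ]
```

Measured points agree with what they must be: green about (0.453, 0.049), stopper (0.444, -0.058) and mat x about 0.660. I'll pick the stopper first.

>>> {"name": "servo_tool", "arguments": {
  "motion": [
    [[-0.03, 0.002, 0, 0, 0, 0, 1], [-0.0585, 0.0045, 0.03, 0, 0, 0, 1], [-0.0585, 0.0045, 0.065, 0, 0, 0, 1], [-0.0585, 0.0045, 0.1, 0, 0, 0, 1], [-0.0585, 0.0045, 0.135, 0, 0, 0, 1], [-0.0585, 0.0045, 0.165, 0, 0, 0, 1], [-0.0585, 0.0045, 0.19, 0, 0, 0, 1], [-0.0585, 0.0045, 0.21, 0, 0, 0, 1], [-0.0585, 0.0045, 0.225, 0, 0, 0, 1], [-0.0585, 0.0045, 0.234, 0, 0, 0, 1], [-0.0585, 0.0045, 0.234, 0, 0, 0, 1], [-0.0585, 0.0045, 0.234, 0, 0, 0, 0.6], [-0.0585, 0.0045, 0.234, 0, 0, 0, 0.3], [-0.0585, 0.0045, 0.234, 0, 0, 0, 0.1], [-0.0585, 0.0045, 0.234, 0, 0, 0, 0], [-0.0585, 0.0045, 0.234, 0, 0, 0, 0], [-0.0585, 0.0045, 0.234, 0, 0, 0, 0], [-0.0585, 0.0045, 0.234, 0, 0, 0, 0], [-0.0585, 0.0045, 0.234, 0, 0, 0, 0], [-0.0585, 0.0045, 0.234, 0, 0, 0, 0]]
  ],
  "grip_force": 30
}}

```text
t: 3.65
eef_pos: [0.4445, -0.0582, 0.0165]
tool_rot: [0.0, 0.707, 0.707, 0.0]
contact_force: [-1.5, 1.3, 6.8]
gripper_width: 0.252
grasp_force: 29.2
```

>>> {"name": "servo_tool", "arguments": {
  "motion": [
    [[0, 0, -0.02, 0, 0, 0, 0], [0, 0, -0.05, 0, 0, 0, 0], [0, 0, -0.08, 0, 0, 0, 0], [0, 0, -0.11, 0, 0, 0, 0], [0, 0, -0.14, 0, 0, 0, 0], [0, 0, -0.165, 0, 0, 0, 0], [0, 0, -0.18, 0, 0, 0, 0], [0.02, 0.02, -0.18, 0, 0, 0, 0], [0.04, 0.04, -0.18, 0, 0, 0, 0], [0.06, 0.06, -0.18, 0, 0, 0, 0], [0.08, 0.085, -0.18, 0, 0, 0, 0], [0.1, 0.105, -0.18, 0, 0, 0, 0], [0.12, 0.125, -0.18, 0, 0, 0, 0], [0.14, 0.145, -0.18, 0, 0, 0, 0], [0.16, 0.165, -0.18, 0, 0, 0, 0], [0.18, 0.185, -0.18, 0, 0, 0, 0], [0.195, 0.2, -0.18, 0, 0, 0, 0], [0.207, 0.2155, -0.18, 0, 0, 0, 0], [0.207, 0.2155, -0.18, 0, 0, 0, 0], [0.207, 0.2155, -0.18, 0, 0, 0, 0]]
  ]
}}

```text
t: 5.32
eef_pos: [0.6596, 0.1494, 0.1952]
tool_rot: [-0.0, 0.707, 0.708, -0.001]
contact_force: [-0.8, -0.4, -1.2]
gripper_width: 0.25
grasp_force: 29.8
```

```bash
python3 - <<'E'
from h import *
go([.660,.1495,.05])
c=bot.read_camera("wrist"); cv2.imwrite("pics/w2.png",c["img"][:,:,::-1])
for col in("blue","yellow","green","white"):
  for ce,s,m in blobs(c["img"],col,1200): print(col,ce.round(1),s.tolist(),plane(c,ce,.008).round(4))
E
```

```text
t 5.32 eef [0.6596 0.1494 0.1952] w 0.25 F [-0.8 -0.4 -1.2] shift [0.0002 0.0006 0.1452] turn [-0.01  0.01  0.02]
blue [318.9 163. ] [274, 127, 90, 73, 6071] [0.6599 0.15   0.008 ]
blue [319.1 252.7] [281, 205, 75, 102, 5361] [0.66   0.0494 0.008 ]
yellow [458.8 271.7] [405, 240, 111, 65, 6595] [0.8162 0.0259 0.008 ]
green [511.7  92.3] [433, 42, 158, 107, 12469] [0.8416 0.2182 0.008 ]
green [320.1 318.8] [292, 294, 57, 40, 1593] [ 0.6613 -0.0372  0.008 ]
white [613.1 243.3] [558, 0, 82, 400, 16701] [0.9793 0.0611 0.008 ]
white [564.8 252.1] [528, 135, 74, 246, 4003] [0.9292 0.0504 0.008 ]
white [ 97.6 284.2] [43, 244, 99, 87, 2093] [0.4092 0.0095 0.008 ]
white [320.6 367.8] [285, 346, 72, 44, 2885] [ 0.6618 -0.11    0.008 ]
```

View pics/w2.png

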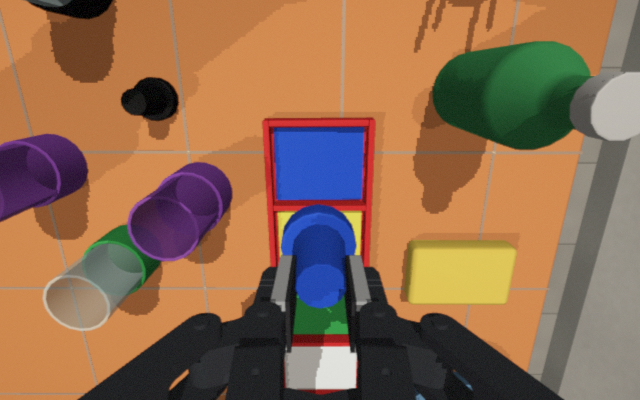

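The blue mat is centred at pixel (319,163), which gives (0.660, 0.150). The stopper is held upright with its cap at (319,240). Lowering it now.

>>> {"name": "servo_tool", "arguments": {
  "motion": [
    [[0, 0, 0.03, 0, 0, 0, 0], [0, 0, 0.06, 0, 0, 0, 0], [0, 0, 0.09, 0, 0, 0, 0], [0, 0, 0.115, 0, 0, 0, 0], [0, 0, 0.135, 0, 0, 0, 0], [0, 0, 0.15, 0, 0, 0, 0], [0, 0, 0.16, 0, 0, 0, 0], [0, 0, 0.166, 0, 0, 0, 0], [0, 0, 0.17, 0, 0, 0, 0], [0, 0, 0.17, 0, 0, 0, 0], [0, 0, 0.17, 0, 0, 0, 0.3], [0, 0, 0.17, 0, 0, 0, 0.4], [0, 0, 0.17, 0, 0, 0, 0.5], [0, 0, 0.17, 0, 0, 0, 0.5], [0, 0, 0.17, 0, 0, 0, 0.5], [0, 0, 0.15, 0, 0, 0, 0.5], [0, 0, 0.12, 0, 0, 0, 0.5], [0, 0, 0.08, 0, 0, 0, 0.5], [0, 0, 0.04, 0, 0, 0, 0.6], [0, 0, 0, 0, 0, 0, 1]]
  ]
}}

```text
t: 7.03
eef_pos: [0.6593, 0.1485, 0.1978]
tool_rot: [-0.0, 0.707, 0.707, -0.0]
contact_force: [1.1, 0.3, -0.2]
gripper_width: 0.727
grasp_force: 0.0
```

```bash
python3 - <<'E'
from h import *
go([.453,.049,.195])
c=bot.read_camera("top"); cv2.imwrite("pics/t2.png",cv2.resize(c["img"][100:300,140:520,::-1],None,fx=2,fy=2))
E
```

```text
t 7.03 eef [0.6593 0.1485 0.1978] w 0.727 F [ 1.1  0.3 -0.2] shift [-0.0996 -0.2062  0.0029] turn [-0.  0. -0.]
```

View pics/t2.png

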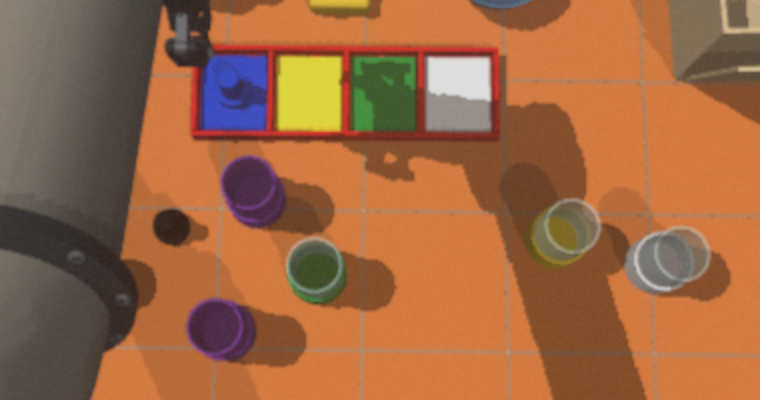

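The stopper stands in the blue bay at crop (233,88). Next is green.

>>> {"name": "servo_tool", "arguments": {
  "motion": [
    [[-0.013, -0.03, 0, 0, 0, 0, 1], [-0.029, -0.06, 0, 0, 0, 0, 1], [-0.043, -0.09, 0, 0, 0, 0, 1], [-0.058, -0.12, 0, 0, 0, 0, 1], [-0.072, -0.15, 0, 0, 0, 0, 1], [-0.087, -0.18, 0, 0, 0, 0, 1], [-0.099, -0.206, 0, 0, 0, 0, 1], [-0.099, -0.206, 0.02, 0, 0, 0, 1], [-0.099, -0.206, 0.05, 0, 0, 0, 1], [-0.099, -0.206, 0.08, 0, 0, 0, 1], [-0.099, -0.206, 0.11, 0, 0, 0, 1], [-0.099, -0.206, 0.135, 0, 0, 0, 1], [-0.099, -0.206, 0.153, 0, 0, 0, 1], [-0.099, -0.206, 0.153, 0, 0, 0, 1], [-0.099, -0.206, 0.153, 0, 0, 0, 0.7], [-0.099, -0.206, 0.153, 0, 0, 0, 0.6], [-0.099, -0.206, 0.153, 0, 0, 0, 0.5], [-0.099, -0.206, 0.153, 0, 0, 0, 0.4], [-0.099, -0.206, 0.153, 0, 0, 0, 0.3], [-0.099, -0.206, 0.153, 0, 0, 0, 0.3]]
  ],
  "grip_force": 50
}}

```text
t: 8.75
eef_pos: [0.4542, 0.05, 0.0444]
tool_rot: [0.0, 0.707, 0.707, 0.001]
contact_force: [-2.9, -0.3, 6.7]
gripper_width: 0.647
grasp_force: 51.9
```

>>> {"name": "servo_tool", "arguments": {
  "motion": [
    [[0, 0, -0.01, 0, 0, 0, 0.3], [0, 0, -0.03, 0, 0, 0, 0.3], [0, 0, -0.055, 0, 0, 0, 0.3], [0, 0, -0.08, 0, 0, 0, 0.3], [0, 0, -0.105, 0, 0, 0, 0.3], [0, 0, -0.13, 0, 0, 0, 0.3], [0, 0, -0.145, 0, 0, 0, 0.3], [0, 0, -0.15, 0, 0, 0, 0.3], [-0.006, 0.015, -0.15, 0, 0, 0, 0.3], [-0.013, 0.038, -0.15, 0, 0, 0, 0.3], [-0.021, 0.062, -0.15, 0, 0, 0, 0.3], [-0.03, 0.086, -0.15, 0, 0, 0, 0.3], [-0.038, 0.11, -0.15, 0, 0, 0, 0.3], [-0.047, 0.135, -0.15, 0, 0, 0, 0.3], [-0.055, 0.16, -0.15, 0, 0, 0, 0.3], [-0.063, 0.184, -0.15, 0, 0, 0, 0.3], [-0.068, 0.198, -0.15, 0, 0, 0, 0.3], [-0.0705, 0.206, -0.15, 0, 0, 0, 0.3], [-0.0705, 0.206, -0.15, 0, 0, 0, 0.3], [-0.0705, 0.206, -0.15, 0, 0, 0, 0.3]]
  ]
}}

```text
t: 10.42
eef_pos: [0.6587, -0.0206, 0.1924]
tool_rot: [-0.001, 0.707, 0.707, -0.001]
contact_force: [-0.1, 0.3, -3.1]
gripper_width: 0.645
grasp_force: 54.6
```

```bash
python3 - <<'E'
from h import *
go([.660,-.0205,.0535])
c=bot.read_camera("wrist"); cv2.imwrite("pics/w3.png",c["img"][:,:,::-1])
for col in("blue","yellow","green","white"):
  for ce,s,m in blobs(c["img"],col,1200): print(col,ce.round(1),s.tolist(),plane(c,ce,.008).round(4))
E
```

```text
t 10.42 eef [ 0.6587 -0.0206  0.1924] w 0.645 F [-0.1  0.3 -3.1] shift [1.000e-04 1.500e-03 1.389e-01] turn [-0.02  0.   -0.  ]
blue [319.2   8.2] [270, 0, 101, 18, 1736] [0.6594 0.1185 0.008 ]
yellow [320.6  72.9] [271, 31, 99, 86, 8037] [0.6606 0.0654 0.008 ]
yellow [486.8 112.5] [424, 74, 130, 78, 9248] [0.8187 0.0298 0.008 ]
green [319.1 170.8] [256, 128, 122, 130, 7339] [ 0.6591 -0.0272  0.008 ]
white [591.8 151.4] [574, 109, 37, 87, 1360] [ 0.9277 -0.0077  0.008 ]
white [614.  300.1] [567, 116, 73, 284, 10997] [ 0.9955 -0.1794  0.008 ]
white [319.1 315.6] [244, 253, 152, 130, 2686] [ 0.6588 -0.2004  0.008 ]
```

View pics/w3.png

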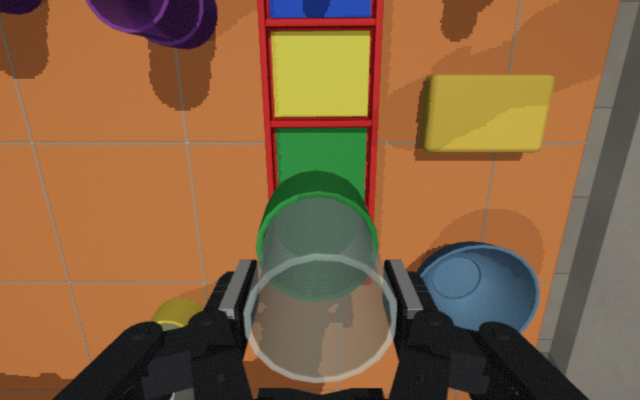

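The green glass hangs upright, with its rim ellipse centred at (320,317) and its foot's far edge at (317,171). I'll check the held offset along y from those two.

```bash
python3 - <<'E'
from h import *
c=bot.read_camera("wrist")
print(plane(c,(320,317),.248),"foot far edge (bottom z .148)",plane(c,(317,171),.148),bot.get_obs()["eef_pos"])
E
```

```text
[ 0.65999026 -0.01958271  0.248     ] foot far edge (bottom z .148) [0.65809467 0.00934989 0.148     ] [ 0.65841553 -0.02008428  0.19273578]
```

>>> {"name": "servo_tool", "arguments": {
  "motion": [
    [[0, 0.001, 0.02, 0, 0, 0, 0.3], [0, 0.001, 0.045, 0, 0, 0, 0.3], [0, 0.001, 0.07, 0, 0, 0, 0.3], [0, 0.001, 0.09, 0, 0, 0, 0.3], [0, 0.001, 0.108, 0, 0, 0, 0.3], [0, 0.001, 0.12, 0, 0, 0, 0.3], [0, 0.001, 0.128, 0, 0, 0, 0.3], [0, 0.001, 0.134, 0, 0, 0, 0.3], [0, 0.001, 0.138, 0, 0, 0, 0.3], [0, 0.001, 0.141, 0, 0, 0, 0.3], [0, 0.001, 0.141, 0, 0, 0, 0.3], [0, 0.001, 0.141, 0, 0, 0, 0.3]]
  ]
}}

```text
t: 11.52
eef_pos: [0.6613, -0.0209, 0.0528]
tool_rot: [0.0, 0.707, 0.707, 0.001]
contact_force: [0.6, 0.4, -2.5]
gripper_width: 0.642
grasp_force: 54.6
```

>>> {"name": "servo_tool", "arguments": {
  "motion": [
    [[0, -0.001, 0.001, 0, 0, 0, 0.3], [0, -0.001, 0.0015, 0, 0, 0, 0.3], [0, -0.001, 0.0015, 0, 0, 0, 0.67], [0, -0.001, 0.0015, 0, 0, 0, 0.72], [0, -0.001, 0.0015, 0, 0, 0, 0.8], [0, -0.001, 0.0015, 0, 0, 0, 0.9], [0, -0.001, 0.0015, 0, 0, 0, 1], [0, -0.001, 0.0015, 0, 0, 0, 1], [0, -0.001, -0.01, 0, 0, 0, 1], [0, -0.001, -0.03, 0, 0, 0, 1], [0, -0.001, -0.06, 0, 0, 0, 1], [0, -0.001, -0.09, 0, 0, 0, 1], [0, -0.001, -0.12, 0, 0, 0, 1], [0, -0.001, -0.15, 0, 0, 0, 1], [0, -0.001, -0.18, 0, 0, 0, 1], [-0.03, -0.03, -0.2, 0, 0, 0, 1], [-0.06, -0.06, -0.2, 0, 0, 0, 1], [-0.09, -0.09, -0.2, 0, 0, 0, 1], [-0.12, -0.12, -0.2, 0, 0, 0, 1], [-0.12, -0.12, -0.2, 0, 0, 0, 1]]
  ]
}}

```text
t: 13.18
eef_pos: [0.535, -0.148, 0.2534]
tool_rot: [-0.0, 0.711, 0.703, -0.0]
contact_force: [-0.1, -1.0, 0.8]
gripper_width: 1.002
grasp_force: 0.0
```

```bash
python3 - <<'E'
from h import *
go([.49,-.21,.2])
c=bot.read_camera("wrist"); cv2.imwrite("pics/w4.png",c["img"][:,:,::-1])
print(c["pose"][:3,3].round(3))
E
```

```text
t 13.18 eef [ 0.535  -0.148   0.2534] w 1.002 F [-0.1 -1.   0.8] shift [-0.0625 -0.0443  0.0534] turn [-0.01  0.   -0.12]
[ 0.537 -0.064  0.419]
```

View pics/w4.png

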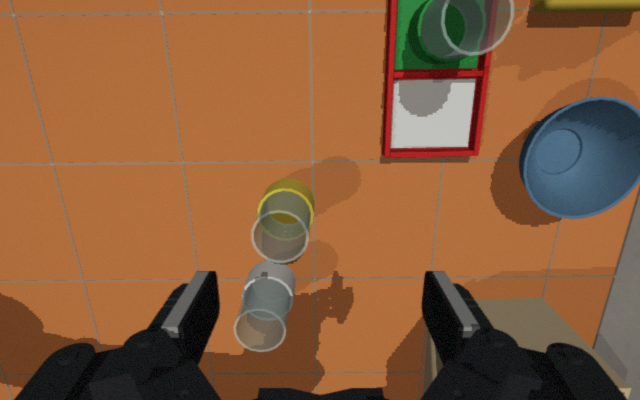

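Green now stands on its mat. The yellow rim is centred at (280,237) and the white rim at (260,330).

```bash
python3 - <<'E'
from h import *
W=bot.read_camera("wrist");T=bot.read_camera("top");cv2.imwrite("pics/t5.png",T["img"][:,:,::-1])
for n,a,b in(("yellow",(280,237),(426.7,213.3)),("white",(260,330),(481,227))):
    p,e=tri([ray(W,a),ray(T,b)]); print(n,p.round(4),round(e,4),plane(W,a,.1).round(4),plane(T,b,.1).round(4))
go([.49,-.21,.2])
E
```

```text
yellow [ 0.4958 -0.2179  0.0824] 0.0011 [ 0.4986 -0.2107  0.1   ] [ 0.4921 -0.213   0.1   ]
white [ 0.4686 -0.3268  0.0898] 0.0019 [ 0.4721 -0.3201  0.1   ] [ 0.4657 -0.322   0.1   ]
t 13.33 eef [ 0.5406 -0.1412  0.2529] w 1.002 F [0.5 0.4 0.5] shift [-0.069  -0.0505  0.0528] turn [ 0.02 -0.01 -0.02]
```

>>> {"name": "servo_tool", "arguments": {
  "motion": [
    [[-0.024, -0.016, 0, 0, 0, 0, 1], [-0.048, -0.032, 0, 0, 0, 0, 1], [-0.072, -0.0475, 0, 0, 0, 0, 1], [-0.072, -0.0475, 0.03, 0, 0, 0, 1], [-0.072, -0.0475, 0.065, 0, 0, 0, 1], [-0.072, -0.0475, 0.1, 0, 0, 0, 1], [-0.072, -0.0475, 0.13, 0, 0, 0, 1], [-0.072, -0.0475, 0.16, 0, 0, 0, 1], [-0.072, -0.0475, 0.185, 0, 0, 0, 1], [-0.072, -0.0475, 0.2, 0, 0, 0, 1], [-0.072, -0.0475, 0.208, 0, 0, 0, 1], [-0.072, -0.0475, 0.208, 0, 0, 0, 1], [-0.072, -0.0475, 0.208, 0, 0, 0, 0.8], [-0.072, -0.0475, 0.208, 0, 0, 0, 0.7], [-0.072, -0.0475, 0.208, 0, 0, 0, 0.6], [-0.072, -0.0475, 0.208, 0, 0, 0, 0.5], [-0.072, -0.0475, 0.208, 0, 0, 0, 0.4], [-0.072, -0.0475, 0.208, 0, 0, 0, 0.3], [-0.072, -0.0475, 0.208, 0, 0, 0, 0.3], [-0.072, -0.0475, 0.208, 0, 0, 0, 0.3]]
  ]
}}

```text
t: 15.0
eef_pos: [0.4946, -0.2128, 0.0456]
tool_rot: [0.001, 0.707, 0.707, 0.001]
contact_force: [-0.6, 0.1, 5.6]
gripper_width: 0.66
grasp_force: 52.6
```

>>> {"name": "servo_tool", "arguments": {
  "motion": [
    [[0, 0, -0.01, 0, 0, 0, 0.3], [0, 0, -0.03, 0, 0, 0, 0.3], [0, 0, -0.055, 0, 0, 0, 0.3], [0, 0, -0.08, 0, 0, 0, 0.3], [0, 0, -0.105, 0, 0, 0, 0.3], [0, 0, -0.13, 0, 0, 0, 0.3], [0, 0, -0.145, 0, 0, 0, 0.3], [0, 0, -0.15, 0, 0, 0, 0.3], [0.01, 0.006, -0.15, 0, 0, 0, 0.3], [0.03, 0.018, -0.15, 0, 0, 0, 0.3], [0.05, 0.03, -0.15, 0, 0, 0, 0.3], [0.075, 0.045, -0.15, 0, 0, 0, 0.3], [0.1, 0.06, -0.15, 0, 0, 0, 0.3], [0.125, 0.075, -0.15, 0, 0, 0, 0.3], [0.15, 0.09, -0.15, 0, 0, 0, 0.3], [0.175, 0.105, -0.15, 0, 0, 0, 0.3], [0.2, 0.12, -0.15, 0, 0, 0, 0.3], [0.225, 0.135, -0.15, 0, 0, 0, 0.3], [0.24, 0.145, -0.15, 0, 0, 0, 0.3], [0.24, 0.145, -0.15, 0, 0, 0, 0.3]]
  ]
}}

```text
t: 16.67
eef_pos: [0.6391, 0.0347, 0.1915]
tool_rot: [-0.001, 0.704, 0.71, -0.0]
contact_force: [-0.0, 0.1, -3.2]
gripper_width: 0.66
grasp_force: 54.0
```

>>> {"name": "servo_tool", "arguments": {
  "motion": [
    [[0.015, 0.008, 0, 0, 0, 0, 0.3], [0.03, 0.016, 0, 0, 0, 0, 0.3], [0.038, 0.0205, 0, 0, 0, 0, 0.3], [0.038, 0.0205, 0, 0, 0, 0, 0.3], [0.038, 0.0205, 0, 0, 0, 0, 0.3]]
  ]
}}

```text
t: 17.08
eef_pos: [0.6586, 0.0659, 0.1936]
tool_rot: [-0.0, 0.707, 0.708, -0.0]
contact_force: [-1.0, -1.7, -2.5]
gripper_width: 0.658
grasp_force: 54.1
```

```bash
python3 - <<'E'
from h import *
go([.660,.065,.0535])
c=bot.read_camera("wrist"); cv2.imwrite("pics/w6.png",c["img"][:,:,::-1])
E
```

```text
t 17.08 eef [0.6586 0.0659 0.1936] w 0.658 F [-1.  -1.7 -2.5] shift [-0.0008  0.0015  0.1401] turn [-0.01  0.    0.02]
```

View pics/w6.png

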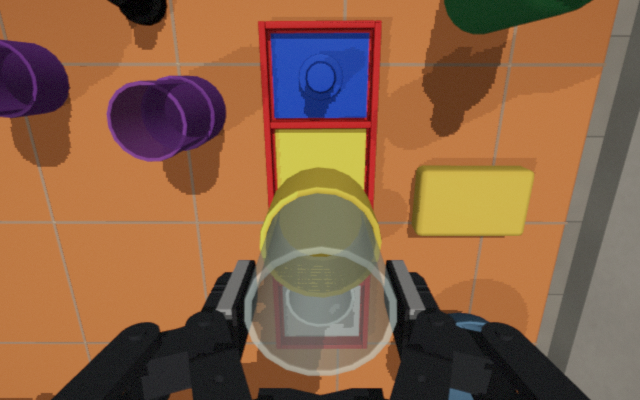

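The yellow glass is held upright, with its rim centre at (320,311), about 2 mm in +y compared with green. The stopper at (320,76) is centred on its mat.

>>> {"name": "servo_tool", "arguments": {
  "motion": [
    [[-0.003, 0.001, 0.02, 0, 0, 0, 0.3], [-0.003, 0.001, 0.045, 0, 0, 0, 0.3], [-0.003, 0.001, 0.07, 0, 0, 0, 0.3], [-0.003, 0.001, 0.09, 0, 0, 0, 0.3], [-0.003, 0.001, 0.108, 0, 0, 0, 0.3], [-0.003, 0.001, 0.12, 0, 0, 0, 0.3], [-0.003, 0.001, 0.128, 0, 0, 0, 0.3], [-0.003, 0.001, 0.134, 0, 0, 0, 0.3], [-0.003, 0.001, 0.138, 0, 0, 0, 0.3], [-0.003, 0.001, 0.141, 0, 0, 0, 0.3], [-0.003, 0.001, 0.141, 0, 0, 0, 0.3], [-0.003, 0.001, 0.141, 0, 0, 0, 0.3]]
  ]
}}

```text
t: 18.13
eef_pos: [0.6603, 0.0623, 0.0538]
tool_rot: [0.0, 0.707, 0.707, 0.001]
contact_force: [0.7, -0.0, -2.5]
gripper_width: 0.657
grasp_force: 54.1
```

>>> {"name": "servo_tool", "arguments": {
  "motion": [
    [[0, 0, 0.001, 0, 0, 0, 0.3], [0, 0, 0.0015, 0, 0, 0, 0.3], [0, 0, 0.0015, 0, 0, 0, 0.67], [0, 0, 0.0015, 0, 0, 0, 0.72], [0, 0, 0.0015, 0, 0, 0, 0.8], [0, 0, 0.0015, 0, 0, 0, 0.9], [0, 0, 0.0015, 0, 0, 0, 1], [0, 0, 0.0015, 0, 0, 0, 1], [0, 0, -0.01, 0, 0, 0, 1], [0, 0, -0.03, 0, 0, 0, 1], [0, 0, -0.06, 0, 0, 0, 1], [0, 0, -0.09, 0, 0, 0, 1], [0, 0, -0.12, 0, 0, 0, 1], [0, 0, -0.15, 0, 0, 0, 1], [0, 0, -0.18, 0, 0, 0, 1], [-0.03, -0.015, -0.19, 0, 0, 0, 1], [-0.06, -0.03, -0.19, 0, 0, 0, 1], [-0.09, -0.045, -0.19, 0, 0, 0, 1], [-0.12, -0.06, -0.19, 0, 0, 0, 1], [-0.15, -0.075, -0.19, 0, 0, 0, 1]]
  ]
}}

```text
t: 19.8
eef_pos: [0.5837, -0.0893, 0.244]
tool_rot: [0.0, 0.707, 0.707, 0.0]
contact_force: [0.9, 0.1, 0.0]
gripper_width: 0.997
grasp_force: 0.0
```

>>> {"name": "servo_tool", "arguments": {
  "motion": [
    [[-0.03, -0.015, 0, 0, 0, 0, 1], [-0.06, -0.03, 0, 0, 0, 0, 1], [-0.09, -0.045, 0, 0, 0, 0, 1], [-0.12, -0.06, 0, 0, 0, 0, 1], [-0.15, -0.075, 0, 0, 0, 0, 1], [-0.17, -0.09, 0, 0, 0, 0, 1], [-0.17, -0.09, 0, 0, 0, 0, 1], [-0.17, -0.09, 0, 0, 0, 0, 1], [-0.17, -0.09, 0, 0, 0, 0, 1], [-0.17, -0.09, 0, 0, 0, 0, 1]]
  ]
}}

```text
t: 20.63
eef_pos: [0.4956, -0.2564, 0.2431]
tool_rot: [-0.0, 0.706, 0.708, 0.0]
contact_force: [0.2, -0.4, 0.5]
gripper_width: 1.002
grasp_force: 0.0
```

```bash
python3 - <<'E'
from h import *
go([.466,-.324,.0455])
c=bot.read_camera("wrist"); cv2.imwrite("pics/w7.png",c["img"][:,:,::-1]); print(c["pose"][:3,3].round(4))
E
```

```text
t 20.63 eef [ 0.4956 -0.2564  0.2431] w 1.002 F [ 0.2 -0.4  0.5] shift [-0.0676 -0.0298  0.1976] turn [ 0.   -0.01  0.03]
[ 0.4968 -0.1723  0.4084]
```

View pics/w7.png

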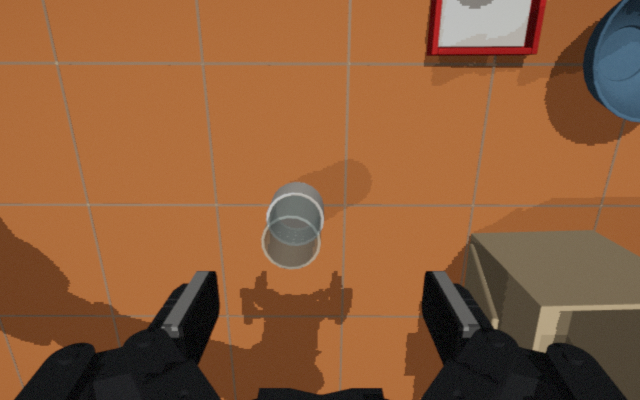

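The white rim is centred at (290,242) and its foot's far edge is at v=182. Rays onto z=0.1 and z=0 give (0.468, -0.3225), which agrees with the top view.

>>> {"name": "servo_tool", "arguments": {
  "motion": [
    [[-0.024, -0.01, 0, 0, 0, 0, 1], [-0.048, -0.02, 0, 0, 0, 0, 1], [-0.066, -0.0275, 0, 0, 0, 0, 1], [-0.066, -0.0275, 0.03, 0, 0, 0, 1], [-0.066, -0.0275, 0.065, 0, 0, 0, 1], [-0.066, -0.0275, 0.1, 0, 0, 0, 1], [-0.066, -0.0275, 0.13, 0, 0, 0, 1], [-0.066, -0.0275, 0.16, 0, 0, 0, 1], [-0.066, -0.0275, 0.185, 0, 0, 0, 1], [-0.066, -0.0275, 0.1975, 0, 0, 0, 1], [-0.066, -0.0275, 0.1975, 0, 0, 0, 1], [-0.066, -0.0275, 0.1975, 0, 0, 0, 0.9], [-0.066, -0.0275, 0.1975, 0, 0, 0, 0.8], [-0.066, -0.0275, 0.1975, 0, 0, 0, 0.7], [-0.066, -0.0275, 0.1975, 0, 0, 0, 0.6], [-0.066, -0.0275, 0.1975, 0, 0, 0, 0.5], [-0.066, -0.0275, 0.1975, 0, 0, 0, 0.4], [-0.066, -0.0275, 0.1975, 0, 0, 0, 0.3], [-0.066, -0.0275, 0.1975, 0, 0, 0, 0.3], [-0.066, -0.0275, 0.1975, 0, 0, 0, 0.3]]
  ]
}}

```text
t: 22.35
eef_pos: [0.4682, -0.3245, 0.0476]
tool_rot: [0.001, 0.707, 0.707, 0.001]
contact_force: [-1.3, 0.4, 7.5]
gripper_width: 0.662
grasp_force: 52.1
```

>>> {"name": "servo_tool", "arguments": {
  "motion": [
    [[0, 0, -0.01, 0, 0, 0, 0.3], [0, 0, -0.03, 0, 0, 0, 0.3], [0, 0, -0.055, 0, 0, 0, 0.3], [0, 0, -0.08, 0, 0, 0, 0.3], [0, 0, -0.105, 0, 0, 0, 0.3], [0, 0, -0.13, 0, 0, 0, 0.3], [0, 0, -0.145, 0, 0, 0, 0.3], [0, 0, -0.15, 0, 0, 0, 0.3], [0.012, 0.01, -0.15, 0, 0, 0, 0.3], [0.032, 0.028, -0.15, 0, 0, 0, 0.3], [0.052, 0.046, -0.15, 0, 0, 0, 0.3], [0.075, 0.066, -0.15, 0, 0, 0, 0.3], [0.098, 0.086, -0.15, 0, 0, 0, 0.3], [0.12, 0.106, -0.15, 0, 0, 0, 0.3], [0.143, 0.126, -0.15, 0, 0, 0, 0.3], [0.165, 0.146, -0.15, 0, 0, 0, 0.3], [0.185, 0.164, -0.15, 0, 0, 0, 0.3], [0.203, 0.18, -0.15, 0, 0, 0, 0.3], [0.2165, 0.192, -0.15, 0, 0, 0, 0.3], [0.2165, 0.192, -0.15, 0, 0, 0, 0.3]]
  ]
}}

```text
t: 24.02
eef_pos: [0.6615, -0.1018, 0.1944]
tool_rot: [-0.001, 0.705, 0.709, 0.001]
contact_force: [0.7, 0.9, -2.5]
gripper_width: 0.661
grasp_force: 54.0
```

>>> {"name": "servo_tool", "arguments": {
  "motion": [
    [[0, 0, 0, 0, 0, 0, 0.3], [0, 0, 0, 0, 0, 0, 0.3], [0, 0, 0, 0, 0, 0, 0.3]]
  ]
}}

```text
t: 24.27
eef_pos: [0.6581, -0.109, 0.1956]
tool_rot: [0.0, 0.708, 0.706, -0.0]
contact_force: [0.3, 0.2, -2.4]
gripper_width: 0.654
grasp_force: 54.0
```

```bash
python3 - <<'E'
from h import *
go([.660,-.106,.0556])
c=bot.read_camera("wrist"); cv2.imwrite("pics/w8.png",c["img"][:,:,::-1])
E
```

```text
t 24.27 eef [ 0.6581 -0.109   0.1956] w 0.654 F [ 0.3  0.2 -2.4] shift [0.0031 0.002  0.14  ] turn [-0.01  0.01 -0.03]
```

View pics/w8.png

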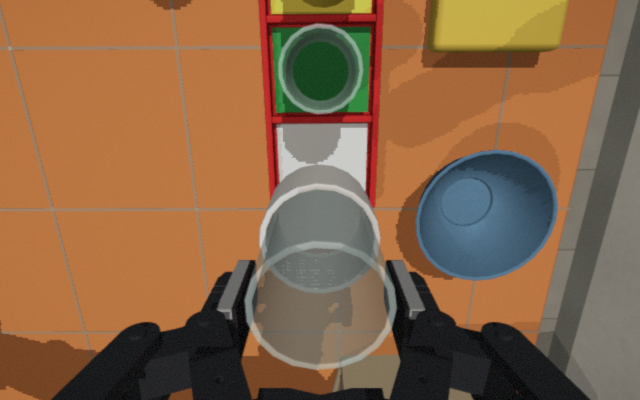

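The white glass is upright, with its rim centred at (320,304) and its foot edge at v=165. That puts its y at about -0.1066, centred already. Green at (320,68) is centred on its mat. Lowering.

>>> {"name": "servo_tool", "arguments": {
  "motion": [
    [[0, 0.001, 0.02, 0, 0, 0, 0.3], [0, 0.001, 0.045, 0, 0, 0, 0.3], [0, 0.001, 0.07, 0, 0, 0, 0.3], [0, 0.001, 0.09, 0, 0, 0, 0.3], [0, 0.001, 0.108, 0, 0, 0, 0.3], [0, 0.001, 0.12, 0, 0, 0, 0.3], [0, 0.001, 0.128, 0, 0, 0, 0.3], [0, 0.001, 0.134, 0, 0, 0, 0.3], [0, 0.001, 0.138, 0, 0, 0, 0.3], [0, 0.001, 0.141, 0, 0, 0, 0.3], [0, 0.001, 0.141, 0, 0, 0, 0.3], [0, 0.001, 0.141, 0, 0, 0, 0.3]]
  ]
}}

```text
t: 25.32
eef_pos: [0.6609, -0.1077, 0.0558]
tool_rot: [0.001, 0.707, 0.707, 0.001]
contact_force: [-2.2, -0.0, 2.6]
gripper_width: 0.664
grasp_force: 54.4
```

Touching the mat. Release and retreat up and away, keeping clear for the check view.

>>> {"name": "servo_tool", "arguments": {
  "motion": [
    [[0, 0, 0.0005, 0, 0, 0, 0.3], [0, 0, 0.0005, 0, 0, 0, 0.67], [0, 0, 0.0005, 0, 0, 0, 0.72], [0, 0, 0.0005, 0, 0, 0, 0.8], [0, 0, 0.0005, 0, 0, 0, 0.9], [0, 0, 0.0005, 0, 0, 0, 1], [0, 0, 0.0005, 0, 0, 0, 1], [0, 0, -0.01, 0, 0, 0, 1], [0, 0, -0.03, 0, 0, 0, 1], [0, 0, -0.06, 0, 0, 0, 1], [0, 0, -0.09, 0, 0, 0, 1], [0, 0, -0.12, 0, 0, 0, 1], [0, 0, -0.15, 0, 0, 0, 1], [0, 0, -0.18, 0, 0, 0, 1], [-0.03, 0, -0.19, 0, 0, 0, 1], [-0.06, 0, -0.19, 0, 0, 0, 1], [-0.09, 0, -0.19, 0, 0, 0, 1], [-0.09, 0, -0.19, 0, 0, 0, 1], [-0.09, 0, -0.19, 0, 0, 0, 1], [-0.09, 0, -0.19, 0, 0, 0, 1]]
  ]
}}

```text
t: 26.98
eef_pos: [0.6602, -0.1968, 0.2448]
tool_rot: [-0.0, 0.707, 0.707, 0.0]
contact_force: [-0.3, 0.4, -0.7]
gripper_width: 1.0
grasp_force: 0.0
```

```bash
python3 - <<'E'
from h import *
go([.660,-.106,.0556])
c=bot.read_camera("top"); w=bot.read_camera("wrist")
a=cv2.resize(c["img"][100:300,140:520],None,fx=1.8,fy=1.8); b=w["img"][:230]
o=np.zeros((a.shape[0]+b.shape[0],max(a.shape[1],640),3),np.uint8); o[:a.shape[0],:a.shape[1]]=a; o[a.shape[0]:,:640]=b
cv2.imwrite("pics/f.png",o[:600,:,::-1])
E
```

```text
t 26.98 eef [ 0.6602 -0.1968  0.2448] w 1.0 F [-0.3  0.4 -0.7] shift [ 0.0907 -0.0003  0.1892] turn [ 0.   -0.01 -0.  ]
```

View pics/f.png

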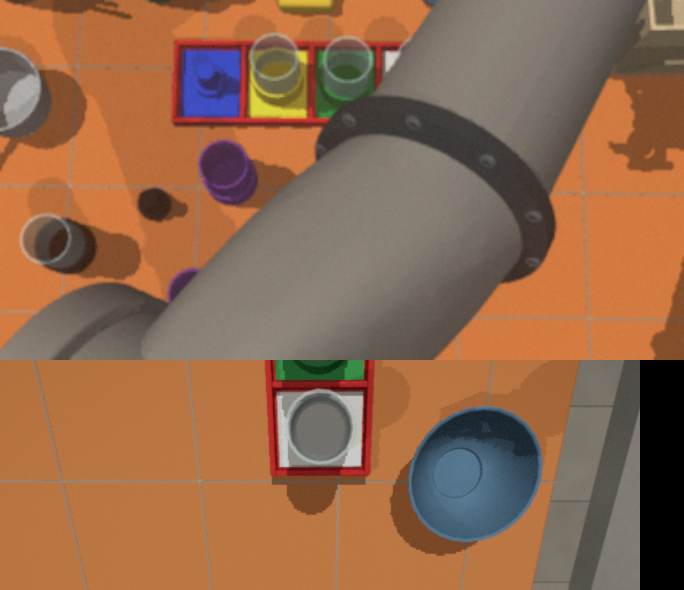

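All four stand centred on their mats: the white rim at (320,427) sits inside its mat, and yellow, green and blue are visible in the top view. The black pair hasn't moved. Handing in.

```bash
python3 -c "
from station import bot
print(bot.hand_in())"
```

```text
the job is handed in; nothing more can be done
None
```

I handed the job in at about 27 s: the yellow, green and white glasses and the blue stopper stand upright and centred on their own mats in the final camera views, the black glass and black stopper look unmoved, and no verdict came back.

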